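Send the waiting limes down the other chute

ROBOT

A 6-joint arm with a two-finger parallel gripper is mounted at the origin on the work surface. World frame = base frame: x ahead of the robot, y to its left, z up, the work surface at z = 0. Lengths are in m, angles in rad, forces in N, time in s.
With the tool pointing down it reaches from about 0.225 to 0.725 m from the base axis. Payload 3.1 kg.
Tool frame: the origin (TCP) lies between the finger pads; the fingertips stand 19 mm ahead of it and the grasp point (between the pads) is the TCP (r.tcp_to_tips is the distance from the TCP to the fingertips, in m); z points along the fingers, y is the line along which they close (so a half turn about z gives the same grasp; the last joint's range is limited). The gripper opens to 85 mm and grips with 20 to 120 N. Pads are 22 mm wide; open, the fingers measure 114 mm over their backs; the gripper's body (76 mm by 85 mm) begins 54 mm behind the grasp point. The pads swing forward as they close: fully open they stand 13 mm farther back than shut.
Start: joints at [-1.366, 0.048, 0.099, 1.622, 0, 1.443], TCP at [0.171, -0.496, 0.25] pointing down, gripper open.
Joint ranges: [-2.91, 2.91], [-0.99, 1.94], [-1.21, 1.42], [-2.12, 2.29], [-1.49, 1.47], [-3.14, 3.14]. Speed limits (rad/s): [2.79, 2.79, 3.14, 3.14, 3.14, 3.14].

INTERFACE

Orientations are given as a 3x3 rotation matrix whose columns are the frame's x, y, z axes.
In Python, from bench import r, read_camera, order gives the robot as it stands.
- The arm moves only by the tool arm_command, never from a script. Its argument "motion" is a list of rows, each a list of 4 numbers: the shift along the tool's x, y, z scaled (see below), then the turn about the tool's z scaled (see below). A call has 1 to 20 rows; each row is the pose to reach, as a shift and turn from the pose commanded when the call began, along the tool's axes at that moment; what a row does not reach only later rows make up. The controller multiplies each number of a shift by 0.5 m and each number of a turn by 1.5 rad. A row lasts 1/12 s, in which the tool goes at most 41.7 mm and 7.16 degrees, less where a joint would pass 70% of its speed; a pose out of reach is approached as far as the arm can. A call with a number of a shift or a turn outside -1 to 1 is refused whole. A call with a gripper value outside its range is refused whole. "gripper" is the closure, from -1 (fully open) to 1 (shut), set as the call begins (left out, the last holds). The fingers move at their own pace and stop on an object; "force" is the grip in N (left out, the last holds). Time passes only in rows, so rows that repeat a pose let the fingers close. It gives the time, the measured TCP pose, the force, the opening and the grip force at its end, in the units of the state.
- r.read_state(): the state, without advancing time (a new reading comes with each control period).
- read_camera(name): name is "scene" or "top"; returns a dict with "image" (384x512x3 uint8, blue, green, red), "mtx" (3x3 intrinsics, pixels), "pose" (4x4, takes a point from camera to world coordinates). Camera axes: x right, y down, z forward; pixel columns grow to the right and rows downward; lengths in m; the calibration is good to about 2 mm. A picture is of the moment at which its call begins. There is no depth.
- order.job_done(): hands the job in; it is judged then, once.
The state is a dict: "t": time; "q": joint angles; "dq": joint speeds; "effort": joint torques, N m; "tcp_pos": TCP position; "tcp_rot": TCP orientation; "contact_force": force on the tool from outside, world axes, zero at the start; "ft_torque": the same for the moment, N m; "width": finger opening in m; "gripper_force": force on a finger pad.
Only numpy, scipy, OpenCV 4.12 (cv2) and the standard library are available. Lean on these libraries where they do the work, as an engineer would, in place of code of your own. Each camera call takes 0.05 s, during which the arm holds its last target. There are 200 camera calls.

TASK

The three limes in the feeder are to go into the pan on the other side from the one the seesaw trough now tips towards. With a fingertip, press the raised end of the seesaw down until it rocks over its pivot and stays tipped the other way; only then push the lane stop's upright tab to the left until all three limes have run down into that pan. Do not touch the limes, lift nothing, leave the pans and the other things on the table where they stand, and finish clear of everything.

Things in the scene. Friction and masses are not known exactly. Their poses are not given: they have to be found in the camera images.
- feeder: metal lime feeder fixed to the table. Origin: on the table directly under the seesaw's pivot; x points away from the robot along the feed lane, y left, z up. Lane: 54 mm wide, open-topped, at y = 0, from x = 45 mm (floor 146 mm high) up to x = 234 mm (floor 176 mm), walls 26 mm high. Below each end of the seesaw a short fixed chute leads outward into the pan on that side
- seesaw (a joint): tilt, rad, -0.28 or 0.28 at its stops, of the open steel trough 176 mm long along y, 84 mm wide, pivoted 130 mm high about the feeder's x axis. Positive: left (+y) end up, limes run to the right pan; negative: the reverse. Top-heavy: it falls to either stop at the start, about 1 N on the raised end moves it, past level it falls to the other stop by itself
- tumbler (a point): centre of the seesaw's steel tumbler weight, a 36 mm dia., 30 mm long cylinder lying along x, 52 mm above the pivot and 51 mm in front of it (towards the robot); it moves with the seesaw and leans towards the lowered end
- press_left (a point): middle of the top face of the black press plate (42 mm along x, 36 mm along y, 4 mm thick) on the front edge of the seesaw's left end, 70 mm left of the pivot; about 174 mm above the table when raised, 136 mm when lowered; free space above and below it
- press_right (a point): the same on the right end, 70 mm right of the pivot
- lane_stop (a joint): slide of the lane stop, m: 0 shut (a plate 56 mm wide stands across the lane and holds the limes back), 0.065 fully open (slid to the feeder's left, +y). Stays where it is left; takes about 2 N to push; the limes get past at about 0.05
- stop_tab (a point): middle of the top of the lane stop's upright black tab: a block 20 mm (x) by 12 mm (y) by 62 mm high that moves with the stop; top 250 mm above the table, foot 188 mm. Lane walls beside it end at 176 mm, the limes at 207 mm at most, so fingertips 210 to 240 mm high push the tab's right side and touch nothing else
- pan_left: loose steel pan, round, 150 mm across the rim, 58 mm high, 0.35 kg, under the mouth of the left chute. Origin: centre of its underside
- pan_right: the same under the right chute
- lime0_center (a point): centre of a green lime, 40 mm ball, about 38 g; number 1 in the queue behind the lane stop
- lime1_center (a point): centre of a green lime, 40 mm ball, about 38 g; number 2 in the queue behind the lane stop
- lime2_center (a point): centre of a green lime, 40 mm ball, about 38 g; number 3 in the queue behind the lane stop
- grinder: black pepper grinder, 48 mm dia., 142 mm high, behind the right chute. Bystander; origin: centre of its underside
- shaker: glass shaker, 44 mm dia., 110 mm high, behind the left chute. Bystander; origin: centre of its underside
- sauce: amber sauce bottle, 62 mm dia., 210 mm high, on the left, beyond the left pan. Bystander; origin: centre of its underside
- paper_cup: paper cup, 76 mm dia., 85 mm high, left of the robot. Bystander; origin: centre of its underside
- bowl_stack: stack of brown paper bowls, 132 mm dia., 70 mm high, on the right, beyond the right pan. Bystander; origin: centre of its underside
- spoon: spoon lying in front of the feeder on the right, about 200 mm long. Bystander; origin: centre of its underside
- chili_jar: chili jar, 60 mm dia., 60 mm high, in front of the feeder on the left. Bystander; origin: centre of its underside
Things that resemble listed ones, but are neither listed nor needed, are in the scene too. Leave any blue or red look-alike of the part that bears lime0_center alone.

How it is judged:
By the outcome, as a careful person would: the job done as asked, in the order asked, and still so for the second after the job is handed in, with the robot touching nothing.
It also fails if it takes over 51 s, if anything falls off the work surface, if the arm or the gripper's body presses on something with over 40 N, if the wrist force passes 120 N, or if a joint passes its speed limit or range.

## Working session

There is one attempt and no reset: what is moved stays moved. The work goes in short steps, Python scripts to look and compute and a tool call to move; the robot and the scene stay as the last step left them, time stands still between calls to the robot, and variables do not carry over. Pictures are saved under pics/ and viewed, at most 10 in all, crops included, and the job is handed in when it is done.

Besides the shell and the picture viewer there is one more tool, called after "Call:" as name([rows], argument=value, ...), one row to a line, values as JSON. arm_command: Moves the arm, as the interface text tells. Shifts and turns lie within -1 to 1; 1 stands for 0.5 m of shift or 1.5 rad of turn. Its arguments: {"type":"object","properties":{"motion":{"type":"array"},"gripper":{"type":"number"},"force":{"type":"number"}},"required":["motion"]}

```bash
mkdir -p pics; python3 - <<'E'
from bench import r, read_camera
import cv2,numpy as np
for n in("scene","top"):
    c=read_camera(n); cv2.imwrite(f"pics/{n}0.png",c["image"]); np.savez(f"{n}0.npz",**c)
    print(n,c["mtx"].round(1).tolist(),c["pose"].round(3).tolist())
s=r.read_state();print(s["t"],s["tcp_pos"],np.round(s["tcp_rot"],3).tolist(),s["width"],r.tcp_to_tips)
E
```

```text
scene [[369.9, 0.0, 255.7], [0.0, 369.9, 197.0], [0.0, 0.0, 1.0]] [[-0.627, 0.439, -0.644, 1.339], [0.779, 0.37, -0.506, 0.655], [0.016, -0.818, -0.574, 0.912], [0.0, 0.0, 0.0, 1.0]]
top [[481.9, 0.0, 264.4], [0.0, 481.9, 192.9], [0.0, 0.0, 1.0]] [[0.019, -0.995, 0.094, 0.4], [-1.0, -0.017, 0.013, -0.021], [-0.011, -0.094, -0.996, 1.593], [0.0, 0.0, 0.0, 1.0]]
0.1 [ 0.17139486 -0.49569995  0.24921867] [[0.945, 0.327, -0.0], [0.327, -0.945, 0.002], [0.0, -0.002, -1.0]] 0.08544660186166239 0.019
```

View pics/scene0.png

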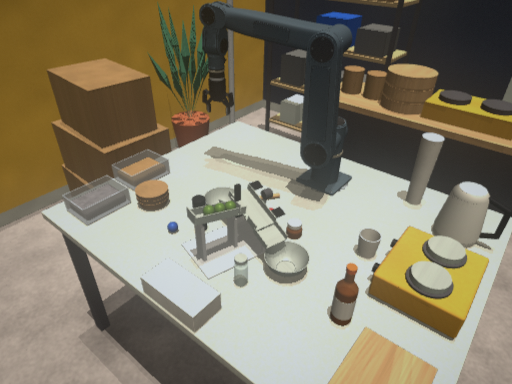

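View pics/top0.png

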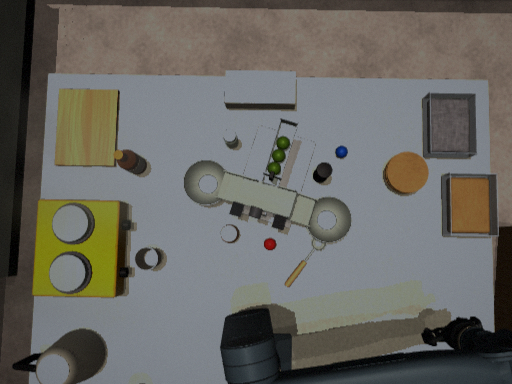

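The scene view shows the feeder at about (220,225). In the top view the pans are at about (207,182) and (329,219), the limes run from (277,168) to (284,143), and the black parts near (236,210), (257,212) and (280,222) are the press plates and tumbler. I'll enlarge both.

```bash
python3 - <<'E'
import cv2
a=cv2.imread("pics/top0.png")[105:255,170:370]; cv2.imwrite("pics/t1.png",cv2.resize(a,None,fx=4,fy=4,interpolation=cv2.INTER_CUBIC))
a=cv2.imread("pics/scene0.png")[160:290,160:330]; cv2.imwrite("pics/s1.png",cv2.resize(a,None,fx=4.5,fy=4.5,interpolation=cv2.INTER_CUBIC))
E
```

```text
(no output)
```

View pics/t1.png

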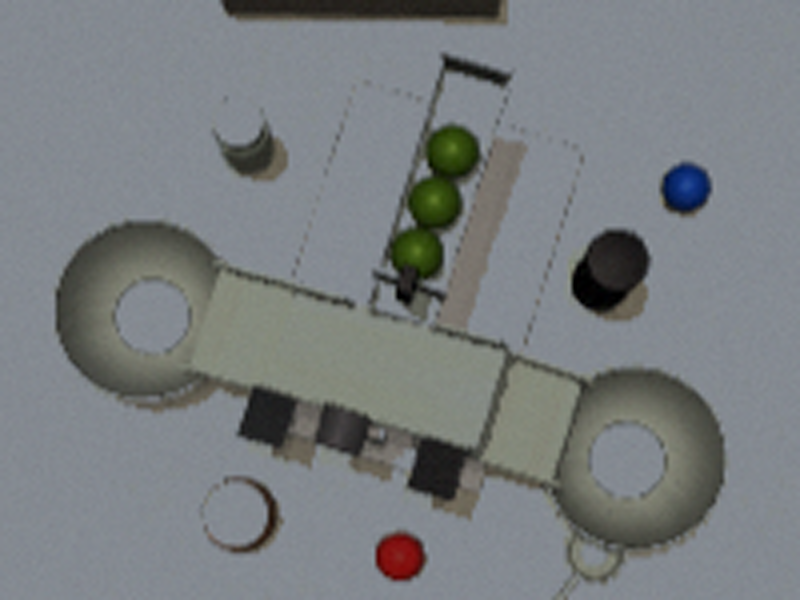

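View pics/s1.png

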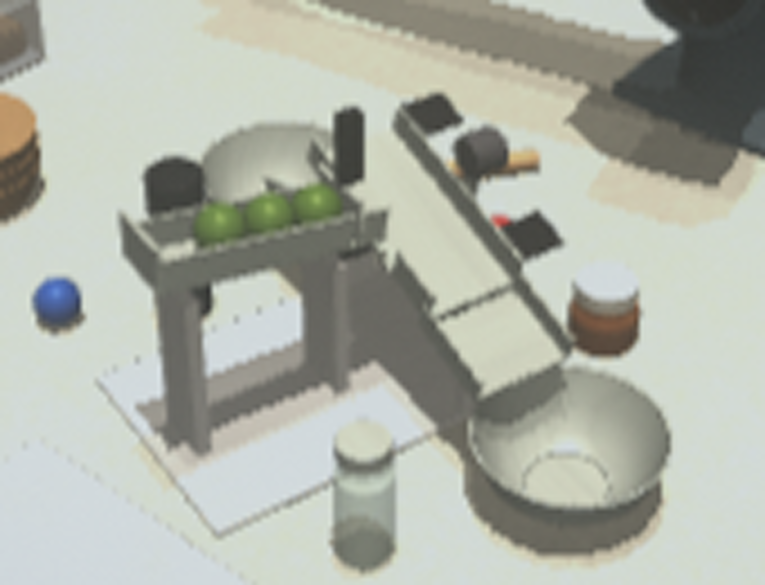

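The right end is the raised one: in the scene crop its plate at (433,112) sits higher than the left at (533,235), and the tumbler leans left. So I press the right plate, which is at (437,468) in the top crop. Next I'll get 3D points from both views.

```bash
cat > h.py <<'E'
import numpy as np
def ray(c,p):
    d=c["pose"][:3,:3]@np.linalg.solve(c["mtx"],[p[0],p[1],1.]); return c["pose"][:3,3],d
def plane(c,p,z):
    o,d=ray(c,p); return o+d*(z-o[2])/d[2]
def tri(c1,p1,c2,p2):
    o1,d1=ray(c1,p1);o2,d2=ray(c2,p2)
    s=np.linalg.lstsq(np.c_[d1,-d2],o2-o1,rcond=None)[0]
    a,b=o1+s[0]*d1,o2+s[1]*d2; return (a+b)/2,np.linalg.norm(a-b)
E
python3 - <<'E'
import numpy as np,cv2
from h import *
S=dict(np.load("scene0.npz"));T=dict(np.load("top0.npz"))
t=lambda u,v:(u/4+170-.4,v/4+105-.4)
s=lambda u,v:(u/4.5+160-.4,v/4.5+160-.4)
for n,a,b,z in [("pr",(437,468),(433,112),.174),("pl",(267,416),(533,235),.136),("tab",(408,269),(349,112),.25)]:
    p,e=tri(T,t(*a),S,s(*b)); print(n,p.round(4),round(e,4),"top@z",plane(T,t(*a),z).round(4),"sc@z",plane(S,s(*b),z).round(4))
L=[]
for c,nm in((T,"T"),(S,"S")):
    m=cv2.inRange(cv2.cvtColor(c["image"],cv2.COLOR_BGR2HSV),(35,110,30),(60,255,255))
    if nm=="T":
        cs=[x for x in cv2.findContours(m,0,2)[0] if cv2.contourArea(x)>30]
        print([(cv2.boundingRect(x),cv2.contourArea(x)) for x in cs])
lm=[plane(T,t(*a),z) for a,z in[((415,252),.178),((435,201),.183),((453,152),.188)]]
print(np.round(lm,4)); d=lm[2]-lm[0];print("yaw limes",np.arctan2(d[1],d[0]))
a=plane(T,t(437,468),.174);b=plane(T,t(267,416),.136);v=b-a
print("yaw plates",np.arctan2(-v[0],v[1]),np.linalg.norm(v[:2]))
for n,uv in (("panL",(153,310)),("panR",(638,458))): print(n,plane(T,t(*uv),.058).round(3))
E
```

```text
pr [ 0.4488 -0.0462  0.1728] 0.0017 top@z [ 0.4492 -0.0469  0.174 ] sc@z [ 0.4498 -0.0443  0.174 ]
pl [0.4868 0.0833 0.133 ] 0.0032 top@z [0.4876 0.0818 0.136 ] sc@z [0.4891 0.0868 0.136 ]
tab [ 0.5837 -0.0205  0.2511] 0.0063 top@z [ 0.5859 -0.0229  0.25  ] sc@z [ 0.5808 -0.0189  0.25  ]
[((268, 137, 21, 38), 318.0)]
[[ 0.6086 -0.028   0.178 ]
 [ 0.6462 -0.0421  0.183 ]
 [ 0.6822 -0.0548  0.188 ]]
yaw limes -0.34898685089455606
yaw plates -0.2896230075268758 0.13422658919301594
panL [0.576 0.181 0.058]
panR [ 0.464 -0.208  0.058]
```

Yaw is about -0.29, with the feeder origin near (0.526,-0.006). I'll shut the gripper and go above the right plate at (0.447,-0.053), turned so that tool x points along the feeder's +y.

Call:
arm_command([
  [0.02, -0.016, 0, -0.02],
  [0.06, -0.05, 0, -0.06],
  [0.11, -0.09, 0, -0.1],
  [0.16, -0.13, 0, -0.14],
  [0.21, -0.17, 0, -0.18],
  [0.26, -0.21, 0, -0.22],
  [0.31, -0.25, 0, -0.26],
  [0.36, -0.29, 0, -0.3],
  [0.41, -0.33, 0, -0.34],
  [0.46, -0.37, 0, -0.38],
  [0.51, -0.41, 0, -0.42],
  [0.56, -0.45, 0, -0.46],
  [0.61, -0.49, 0, -0.5],
  [0.66, -0.53, 0, -0.54],
  [0.71, -0.57, 0, -0.58],
  [0.76, -0.61, 0, -0.61],
  [0.79, -0.64, 0, -0.631],
  [0.811, -0.657, 0, -0.631],
  [0.811, -0.657, 0, -0.631],
  [0.811, -0.657, 0, -0.631],
], gripper=1, force=40)

```text
t: 1.77
tcp_pos: [0.4469, -0.0522, 0.25]
tcp_rot: [[0.284, 0.959, -0.001], [0.959, -0.284, 0.0], [-0.0, -0.001, -1.0]]
contact_force: [-0.5, 0.6, 0.3]
width: -0.0001
gripper_force: 0.0
```

```bash
python3 - <<'E'
from bench import r, read_camera
import cv2,numpy as np
a=read_camera("scene")["image"][140:270,160:330];b=read_camera("top")["image"][105:255,170:340]
f=lambda i:cv2.resize(i,(400,int(400*i.shape[0]/i.shape[1])),interpolation=cv2.INTER_CUBIC)
a,b=f(a),f(b);h=max(len(a),len(b));o=np.zeros((h,800,3),np.uint8);o[:len(a),:400]=a;o[:len(b),400:]=b
cv2.imwrite("pics/c1.png",o)
s=r.read_state();print(s["t"],s["tcp_pos"],np.round(s["tcp_rot"],3).tolist(),s["q"],s["width"])
E
```

```text
1.8667 [ 0.44681527 -0.05333225  0.25015518] [[0.287, 0.958, -0.001], [0.958, -0.287, -0.0], [-0.0, -0.001, -1.0]] [-2.67801802e-01 -1.45930656e-01 -8.77104179e-02  1.62966531e+00
 -3.32210180e-04  1.59421850e+00] -7.531778096020317e-05
```

View pics/c1.png

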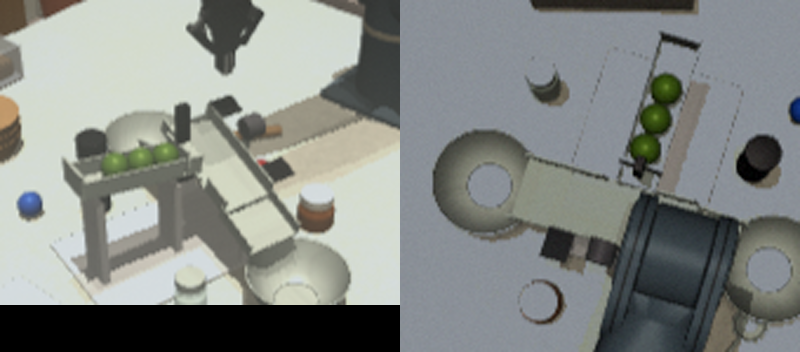

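The scene view shows the shut fingertips at (226,70), straight above the raised right plate at (228,103). Pressing down now.

Call:
arm_command([
  [0, 0, 0.03, 0],
  [0, 0, 0.06, 0],
  [0, 0, 0.08, 0],
  [0, 0, 0.095, 0],
  [0, 0, 0.105, 0],
  [0, 0, 0.113, 0],
  [0, 0, 0.12, 0],
  [0, 0, 0.127, 0],
  [0, 0, 0.134, 0],
  [0, 0, 0.141, 0],
  [0, 0, 0.148, 0],
  [0, 0, 0.155, 0],
  [0, 0, 0.162, 0],
  [0, 0, 0.169, 0],
  [0, 0, 0.176, 0],
  [0, 0, 0.178, 0],
  [0, 0, 0.178, 0],
  [0, 0, 0.178, 0],
  [0, 0, 0.178, 0],
])

```text
t: 3.45
tcp_pos: [0.4476, -0.0533, 0.1615]
tcp_rot: [[0.287, 0.958, 0.0], [0.958, -0.287, -0.0], [0.0, 0.0, -1.0]]
contact_force: [0.7, -1.2, -0.1]
width: 0.0001
gripper_force: 0.0
```

Call:
arm_command([
  [0, 0, -0.02, 0],
  [0, 0, -0.06, 0],
  [0, 0, -0.1, 0],
  [0, 0, -0.14, 0],
  [0, 0, -0.18, 0],
  [0, 0, -0.22, 0],
  [0, 0, -0.26, 0],
  [0, 0, -0.28, 0],
  [0, 0, -0.28, 0],
])

```text
t: 4.2
tcp_pos: [0.4487, -0.0536, 0.3049]
tcp_rot: [[0.287, 0.958, 0.006], [0.958, -0.287, -0.002], [0.0, 0.006, -1.0]]
contact_force: [0.2, -0.4, 0.7]
width: -0.0001
gripper_force: 0.0
```

```bash
python3 - <<'E'
from bench import r, read_camera
import cv2,numpy as np
a=read_camera("scene")["image"][140:270,160:330]
cv2.imwrite("pics/c2.png",cv2.resize(a,None,fx=4,fy=4,interpolation=cv2.INTER_CUBIC))
s=r.read_state();print(s["t"],s["tcp_pos"],s["contact_force"])
E
```

```text
4.25 [ 0.44820399 -0.05344873  0.30296625] [-0.69430463  0.32804605  0.41305507]
```

View pics/c2.png

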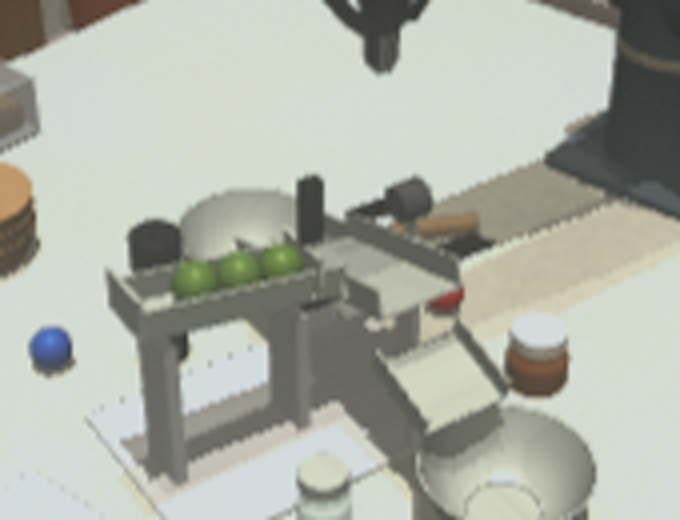

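The seesaw has rocked over: its left end is up and the tumbler leans right. The tab top is at (311,180), still shut. I'll go to the tab's right side with the tips at about 0.225 m, then push left.

Call:
arm_command([
  [0.01, 0.03, 0, 0],
  [0.02, 0.08, 0, 0],
  [0.03, 0.13, 0, 0],
  [0.04, 0.18, 0, 0],
  [0.05, 0.22, 0, 0],
  [0.051, 0.241, 0.01, 0],
  [0.051, 0.241, 0.04, 0],
  [0.051, 0.241, 0.07, 0],
  [0.051, 0.241, 0.1, 0],
  [0.051, 0.241, 0.118, 0],
  [0.051, 0.241, 0.118, 0],
  [0.051, 0.241, 0.118, 0],
])

```text
t: 5.25
tcp_pos: [0.5693, -0.0633, 0.2409]
tcp_rot: [[0.287, 0.958, -0.003], [0.958, -0.287, 0.001], [-0.0, -0.003, -1.0]]
contact_force: [0.9, -0.5, -0.1]
width: 0.0004
gripper_force: 0.0
```

```bash
python3 - <<'E'
from bench import r, read_camera
import cv2,numpy as np
a=read_camera("scene")["image"][140:270,160:330]
cv2.imwrite("pics/c3.png",cv2.resize(a,None,fx=4,fy=4,interpolation=cv2.INTER_CUBIC))
s=r.read_state();print(s["t"],s["tcp_pos"],s["contact_force"])
E
```

```text
5.3 [ 0.56990668 -0.06338403  0.24217093] [-0.16105158  0.60664521  0.19231438]
```

View pics/c3.png

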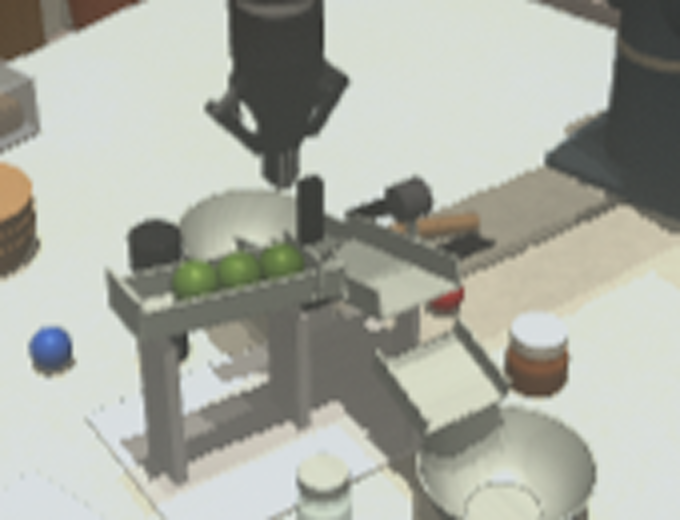

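The fingertips at (280,185) are just right of the tab at (311,180–240) and lined up with it, so I'll push left.

Call:
arm_command([
  [0.01, 0, 0, 0],
  [0.025, 0, 0, 0],
  [0.04, 0, 0, 0],
  [0.05, 0, 0, 0],
  [0.06, 0, 0, 0],
  [0.072, 0, 0, 0],
  [0.084, 0, 0, 0],
  [0.096, 0, 0, 0],
  [0.108, 0, 0, 0],
  [0.12, 0, 0, 0],
  [0.132, 0, 0, 0],
  [0.144, 0, 0, 0],
  [0.156, 0, 0, 0],
  [0.166, 0, 0, 0],
  [0.174, 0, 0, 0],
  [0.176, 0, 0, 0],
  [0.176, 0, 0, 0],
  [0.176, 0, 0, 0],
  [0.176, 0, 0, 0],
  [0.176, 0, 0, 0],
])

```text
t: 6.97
tcp_pos: [0.5954, 0.0209, 0.242]
tcp_rot: [[0.288, 0.958, -0.0], [0.958, -0.288, 0.001], [0.0, -0.0, -1.0]]
contact_force: [-0.3, 0.4, -0.5]
width: 0.0004
gripper_force: 0.0
```

```bash
python3 - <<'E'
from bench import r, read_camera
import cv2,numpy as np
a=read_camera("scene")["image"][140:270,160:330]
cv2.imwrite("pics/c4.png",cv2.resize(a,None,fx=4,fy=4,interpolation=cv2.INTER_CUBIC))
s=r.read_state();print(s["t"],s["tcp_pos"],s["contact_force"])
E
```

```text
7.0167 [0.59537991 0.02081803 0.2420895 ] [-0.41567417 -0.16735416  0.38004766]
```

View pics/c4.png

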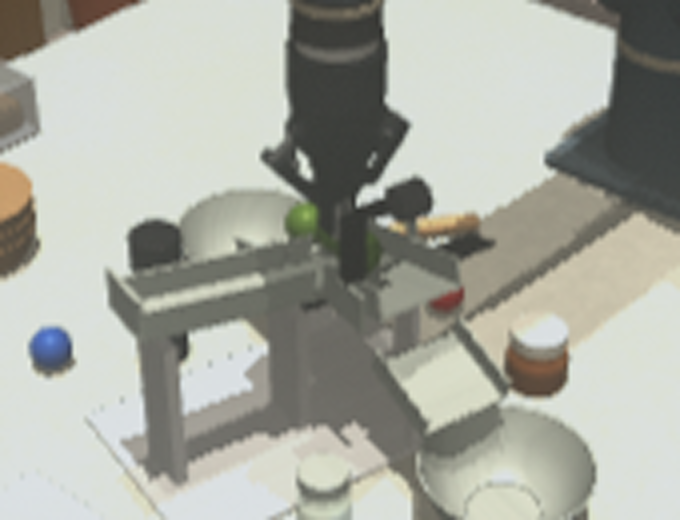

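All the limes have left the lane: one is at (302,218) heading right, one is on the trough behind the tab near (370,250). I'll wait briefly, then back off, rise and move clear.

Call:
arm_command([
  [0, 0, 0, 0],
  [0, 0, 0, 0],
  [0, 0, 0, 0],
  [0, 0, 0, 0],
  [0, 0, 0, 0],
  [0, 0, 0, 0],
  [-0.01, 0, 0, 0],
  [-0.03, 0, 0, 0],
  [-0.03, 0, -0.04, 0],
  [-0.03, 0, -0.08, 0],
  [-0.03, 0, -0.12, 0],
  [-0.03, 0, -0.16, 0],
  [-0.03, 0, -0.18, 0],
  [-0.03, -0.06, -0.18, 0],
  [-0.03, -0.12, -0.18, 0],
  [-0.03, -0.18, -0.18, 0],
  [-0.03, -0.24, -0.18, 0],
  [-0.03, -0.3, -0.18, 0],
  [-0.03, -0.34, -0.18, 0],
  [-0.03, -0.34, -0.18, 0],
])

```text
t: 8.68
tcp_pos: [0.425, 0.0557, 0.3338]
tcp_rot: [[0.286, 0.958, 0.001], [0.958, -0.286, 0.0], [0.0, 0.001, -1.0]]
contact_force: [0.4, 0.6, -0.7]
width: -0.0
gripper_force: 0.0
```

```bash
python3 - <<'E'
from bench import r, read_camera
import cv2,numpy as np
a=read_camera("scene")["image"][140:290,160:330];b=read_camera("top")["image"][105:255,170:370]
f=lambda i:cv2.resize(i,(400,int(400*i.shape[0]/i.shape[1])),interpolation=cv2.INTER_CUBIC)
a,b=f(a),f(b);h=max(len(a),len(b));o=np.zeros((h,800,3),np.uint8);o[:len(a),:400]=a;o[:len(b),400:]=b
cv2.imwrite("pics/c5.png",o)
s=r.read_state();print(s["t"],s["tcp_pos"],s["contact_force"])
E
```

```text
8.7833 [0.42808406 0.05491062 0.33295659] [0.74724888 0.33253978 0.31009593]
```

View pics/c5.png

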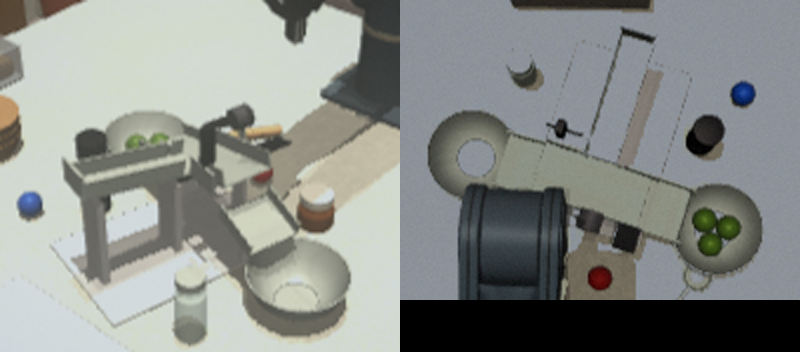

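All three limes are in the right pan, near (715,230) in the top half of the picture. The seesaw is still tipped right and the arm is clear.

```bash
python3 -c "
from bench import order
print(order.job_done())"
```

```text
the job is handed in; nothing more can be done
None
```

The seesaw now tips right, all three limes are in the right pan, the arm is clear of everything, and the job was handed in at about 8.8 s; no verdict came back.

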